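# Top up a bearing magazine

## Task

Top up the spring-loaded bearing magazine: one at a time, set each of the two loose bearings flat in the mouth between the four posts and press it straight down past the two spring lips until they snap shut over it. Press by feel: the column is clamped at no particular height, and the last bearing fills the magazine, so the stack goes solid just after the lips close - stop there, do not ram it. Leave the tin, the socket and the screwdriver where they are.

Things in the scene. Friction and masses are not known exactly. Their poses are not given: they have to be found in the camera images.
- magazine: Upright bearing magazine; board 170 x 150 x 15 mm. Origin: board's underside centre, on the bench; z up, x from front to rear lip bracket (they reach x = +-53 mm). Its column is clamped in the base at a height set by hand: every height told here above the clamp may be 0 to 14 mm less, the same all over, not measured. Steel posts, 10 mm thick, at x, y = +-20.7 mm, to 162 mm, tapering to 170 mm.
- mouth (a point): Fixed point on the axis, 145 mm above the bench: the lips' flat underside with the column at its highest (so lips lie 0 to 14 mm below it); axes as the magazine's. A bearing between the posts has 0.8 mm play; laid in, it rests on the lips' slopes, underside about 12 mm above the lips' underside, until pressed. Closed fingers up to 36 mm wide along x can follow it down; the y sides are open.
- lip_front (a joint): Sprung steel lip at -x, 16 mm wide: slope on top (22 degrees from vertical), flat underside. Value, m: how far it is pushed outward; 0 = shut, nose 19.5 mm from the axis, 4 mm over a bearing's rim; 0.004 = clears a bearing. A bearing pressed down opens both lips itself (5 to 13 N push in all); they snap shut when its top is below them.
- lip_rear (a joint): The same sprung lip at +x. Below the lips a spring-loaded follower holds the stack, now two bearings, up against them (3 to 4 N). The first bearing you load can be pressed up to 15 mm below the lips; the second fills the magazine and goes solid 1.5 mm below them, where push rises steeply. Pushing with more than 25 N does damage.
- bearing_a: Loose sealed ball bearing lying flat on the bench: steel rings with a black seal between, 47 mm outside diameter, 20 mm bore, 14 mm thick, about 0.11 kg. Origin: centre of its underside; z along its axis. Either face may be up; it may be loaded first or second.
- bearing_b: Second loose bearing, the same as bearing_a.
- tin: Bystander: grey tin with a lid, 60 mm diameter, 45 mm high, standing on the bench. Origin: centre of its underside.
- socket: Bystander: steel wrench socket standing upright, 36 mm diameter, 50 mm high. Origin: centre of its underside.
- screwdriver: Bystander: screwdriver 200 mm long with a black handle, lying on the bench. Origin: its middle, at the underside.
Not all that is in view belongs to the job. What is shaped like the bearing_a but purple or turquoise is not meant.

How it is judged:
By the outcome, as a careful person would: the job done as asked, in the order asked, and still so for the second after the job is handed in, with the robot touching nothing.
It also fails if it takes over 72 s, if anything falls off the work surface, if the arm or the gripper's body presses on something with over 40 N, if the wrist force passes 120 N, or if a joint passes its speed limit or range.

## Robot

A 6-joint arm with a two-finger parallel gripper is mounted at the origin on the work surface. World frame = base frame: x ahead of the robot, y to its left, z up, the work surface at z = 0. Lengths are in m, angles in rad, forces in N, time in s.
With the tool pointing down it reaches from about 0.35 to 0.975 m from the base axis. Payload 4.9 kg.
Tool frame: the origin (TCP) lies on the centre line of the jaws, within the pads' length; the fingertips stand 22 mm ahead of it and the grasp point (between the pads) lies 3 mm ahead of it (manip.tcp_to_tips is the distance from the TCP to the fingertips, in m); z points along the fingers, x is the direction in which the jaws open and shut, and the axes are right-handed (so a half turn about z gives the same grasp; the last joint's range is limited). The gripper opens to 85 mm and grips with 20 to 120 N. Pads are 22 mm wide; open, the fingers measure 114 mm over their backs; the gripper's body (76 mm by 85 mm) begins 54 mm behind the grasp point. The pads swing forward as they close: fully open they stand 13 mm farther back than shut.
Start: joints at [1.177, 0.053, 1.613, -0, 1.476, -0.119], TCP at [0.17, 0.602, 0.253] pointing down, gripper open.
Joint ranges: [-3.01, 3.01], [-1.01, 2.22], [0.06, 2.58], [-1.02, 4.17], [0.09, 2.62], [-3.14, 3.14]. Speed limits (rad/s): [2.57, 2.57, 3.14, 3.14, 3.14, 3.14].

## Interface

Orientations are given as a unit quaternion [w, x, y, z].
In Python, from plant import manip gives the robot as it stands.
- The arm moves only by the shell command python3 -m pendant 'ROWS'. ROWS is a JSON object of lists of equal length, an entry for each row: "linear": the shift along the tool's x, y, z in cm, a list of three; "rotation": the turn, a rotation vector about the tool's x, y, z in degrees, a list of three; "grip": the closure, from 0 (fully open) to 1 (shut). A call has exactly 10 rows; each row is the pose to reach, as a shift and turn from the pose commanded when the call began, along the tool's axes at that moment; what a row does not reach only later rows make up. A row lasts 1/12 s, in which the tool goes at most 41.7 mm and 7.16 degrees, less where a joint would pass 70% of its speed; a pose out of reach is approached as far as the arm can. A call with a gripper value outside its range is refused whole. The fingers move at their own pace and stop on an object; the grip force is fixed at half the most. Time passes only in rows, so rows that repeat a pose let the fingers close, or fill a call up. It gives the time, the measured TCP pose, the force and the opening at its end, in the units of the state.
- manip.state(): the state, without advancing time (a new reading comes with each control period).
- manip.grab_frame(name): name is "scene" or "top" or "wrist"; returns the picture (384x512x3 uint8, red, green, blue); there is no depth.
- manip.calibration(name): a dict with "fx", "fy", "cx", "cy" (pixels), "cam_to_world" (4x4, takes a point from camera to world coordinates). Camera axes: x right, y up, looking along -z (the intrinsics and any distortion apply to the point x, -y, -z); pixel columns grow to the right and rows downward; lengths in m; the calibration is good to about 2 mm. A picture is of the moment at which its call begins: read the wrist's pose just before it. calibration takes no time and is no camera call; for the wrist camera it gives the pose at the moment of the call.
- manip.job_done(): hands the job in, once; it reports no verdict.
The state is a dict: "time": time; "joint_pos": joint angles; "joint_vel": joint speeds; "joint_efforts": joint torques, N m; "tool_pos": TCP position; "tool_rot": TCP orientation; "contact_force": force on the tool from outside, world axes, zero at the start; "ft_torque": the same for the moment, N m; "gripper_width": opening from 0.0 (shut) to 1.0 (fully open).
Only numpy, scipy, OpenCV 4.12 (cv2) and the standard library are available. Lean on these libraries where they do the work, as an engineer would, in place of code of your own. Each camera call takes 0.05 s, during which the arm holds its last target. There are 200 camera calls.

## Working session

There is one attempt and no reset: what is moved stays moved. The work goes in short steps, Python scripts to look and compute and a shell command to move; the robot and the scene stay as the last step left them, time stands still between calls to the robot, and variables do not carry over. Pictures are saved under pics/ and viewed, about 8 in all and at most 12, crops included, and the job is handed in when it is done.

```bash
mkdir -p pics; ls
python3 - <<'E'
from plant import manip
import cv2,json
print(manip.state())
for n in("scene","top","wrist"):
    c=manip.calibration(n);print(n,{k:(v.tolist() if hasattr(v,'tolist') else v) for k,v in c.items()})
    cv2.imwrite(f"pics/{n}0.png",manip.grab_frame(n)[...,::-1])
E
```

```text
pics
{'time': 0.0, 'joint_pos': array([ 1.17698000e+00,  5.33797552e-02,  1.61428571e+00,  2.20576206e-05,
        1.47601874e+00, -1.19017344e-01]), 'joint_vel': array([-0.00081849, -0.00179045, -0.00127785,  0.00139827,  0.00183715,
        0.00170747]), 'joint_efforts': array([-5.88244693e-04, -3.93664885e+01, -3.70183897e+01, -3.76326102e-05,
        6.84011189e-03,  6.00540076e-06]), 'tool_pos': array([0.16937691, 0.60101055, 0.25205374]), 'tool_rot': array([ 5.18277820e-04,  7.97293580e-01,  6.03590800e-01, -9.08381784e-04]), 'contact_force': array([-0.46177619,  0.0763994 ,  0.5983452 ]), 'ft_torque': array([ 0.04407857,  0.01964328, -0.03676984]), 'gripper_width': 1.0001005197940385}
scene {'fx': 411.42042805192796, 'fy': 411.42042805192796, 'cx': 255.5527604086462, 'cy': 183.6309508551099, 'cam_to_world': [[-0.2120994907985812, -0.6585430739322427, 0.7220351970498775, 1.243185458599157], [0.9772378314293927, -0.1395436400360497, 0.159792970272998, 0.11049210249854863], [-0.004475134205857259, 0.7394921178088122, 0.6731503404682178, 0.7820551199407384], [0.0, 0.0, 0.0, 1.0]]}
top {'fx': 448.96665910655275, 'fy': 448.96665910655275, 'cx': 257.7501857903185, 'cy': 190.95766296550156, 'cam_to_world': [[-0.01694849124184176, 0.9912653042247841, -0.13078931640149852, 0.3832480517879715], [-0.9996746772771412, -0.014306234900365995, 0.02111566370774633, -0.04629311026505012], [0.019060122126269265, 0.13110464630638238, 0.991185292193851, 1.349004368044701], [0.0, 0.0, 0.0, 1.0]]}
wrist {'fx': 302.97719112335324, 'fy': 302.97719112335324, 'cx': 252.3621034783851, 'cy': 194.6109171561604, 'cam_to_world': [[0.2718093895130835, -0.915731138904813, -0.2958988628106204, 0.09214093685859587], [0.9623475770993145, 0.25780799630409923, 0.08615206261456454, 0.6232472100951723], [-0.002607033487166387, -0.3081744932368008, 0.9513262768864513, 0.3720225602728104], [0.0, 0.0, 0.0, 1.0]]}
```

View pics/top0.png

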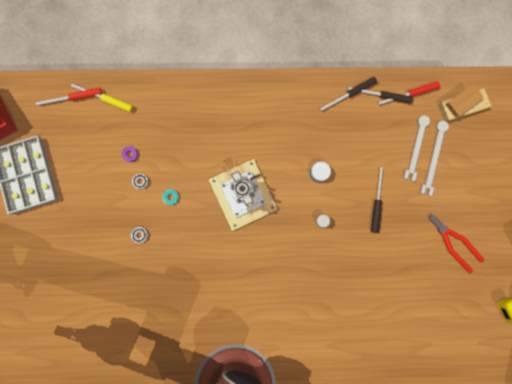

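View pics/scene0.png

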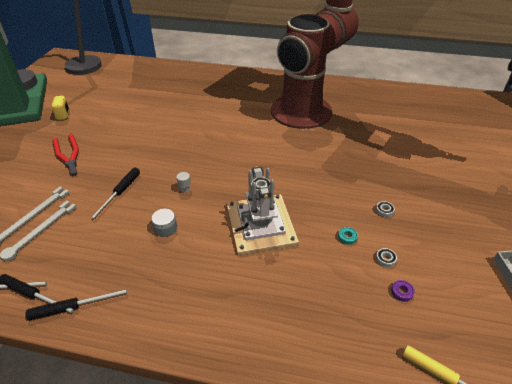

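Top view: grey bearings at (140,182) and (140,235); the purple (130,154) and turquoise (170,197) rings are decoys, ruled out by colour. Magazine is at (242,193), tin (320,172), socket (323,221), screwdriver (377,205). The choice gets checked in a close crop below.

```bash
cat > h.py <<'E'
import numpy as np,cv2
from plant import manip
def ray(c,u,v):
    T=np.array(c["cam_to_world"]);d=T[:3,:3]@np.array([(u-c["cx"])/c["fx"],-(v-c["cy"])/c["fy"],-1]);return T[:3,3],d
def onz(c,u,v,z):
    o,d=ray(c,u,v);return o+d*(z-o[2])/d[2]
def proj(c,p):
    T=np.array(c["cam_to_world"]);q=T[:3,:3].T@(np.array(p)-T[:3,3]);return np.array([c["cx"]-c["fx"]*q[0]/q[2],c["cy"]+c["fy"]*q[1]/q[2]])
def blobs(im,z,box,smax=60,amin=60):
    pass
E
python3 - <<'E'
from h import *
for n,boxes in(("top",[(125,167,156,197),(125,220,156,250)]),("scene",[(370,243,402,272),(370,196,400,222)])):
    im=cv2.imread(f"pics/{n}0.png");c=manip.calibration(n)
    hsv=cv2.cvtColor(im,cv2.COLOR_BGR2HSV)
    for x0,y0,x1,y1 in boxes:
        m=((hsv[...,1]<70)).astype(np.uint8)[y0:y1,x0:x1]*255
        cs,_=cv2.findContours(m,cv2.RETR_EXTERNAL,cv2.CHAIN_APPROX_NONE);k=max(cs,key=cv2.contourArea)
        (u,v),r=cv2.minEnclosingCircle(k);e=cv2.fitEllipse(k);u,v=e[0];u+=x0;v+=y0
        print(n,np.round((u,v),1),np.round(e[1],1),np.round(onz(c,u,v,.010),4))
    if n=="top":
        m=cv2.inRange(hsv,(15,40,150),(35,140,255))[150:240,200:285]
        cs,_=cv2.findContours(m,cv2.RETR_EXTERNAL,cv2.CHAIN_APPROX_NONE);k=max(cs,key=cv2.contourArea)
        b=cv2.boxPoints(cv2.minAreaRect(k))+[200,150]
        P=np.array([onz(c,*p,.015) for p in b]);print(np.round(b,1),np.round(P,4),P.mean(0),np.linalg.norm(np.diff(P,axis=0),axis=1))
t=cv2.imread("pics/top0.png");s=cv2.imread("pics/scene0.png")
a=cv2.resize(t[150:240,200:290],(390,390),interpolation=2);b=cv2.resize(s[155:260,215:305],(390,455),interpolation=2)[:390]
d=cv2.resize(t[140:250,115:185],(0,0),fx=2,fy=2)
o=np.zeros((600,790,3),np.uint8);o[:390,:390]=a;o[:390,400:]=b;o[395:,:260]=cv2.resize(d[:205],(260,205));
e=cv2.resize(s[190:310,330:425],(0,0),fx=1.7,fy=1.7);o[395:395+e.shape[0],300:300+e.shape[1]]=e
cv2.imwrite("pics/crop1.png",o)
E
```

```text
top [139.7 181. ] [14.7 15.6] [0.5952 0.2792 0.01  ]
top [139.1 234.6] [15.4 16.1] [0.4348 0.2782 0.01  ]
[[206.6 178.6]
 [254.  156.6]
 [278.6 209.7]
 [231.3 231.7]] [[ 0.599   0.0782  0.015 ]
 [ 0.6644 -0.0651  0.015 ]
 [ 0.502  -0.1361  0.015 ]
 [ 0.4388  0.0058  0.015 ]] [ 0.55104143 -0.02930035  0.015     ] [0.15757312 0.17730247 0.1552863 ]
scene [385.9 257.1] [17.6 20.8] [0.6003 0.2777 0.01  ]
scene [384.7 208.7] [14.8 18.3] [0.4402 0.2773 0.01  ]
```

View pics/crop1.png

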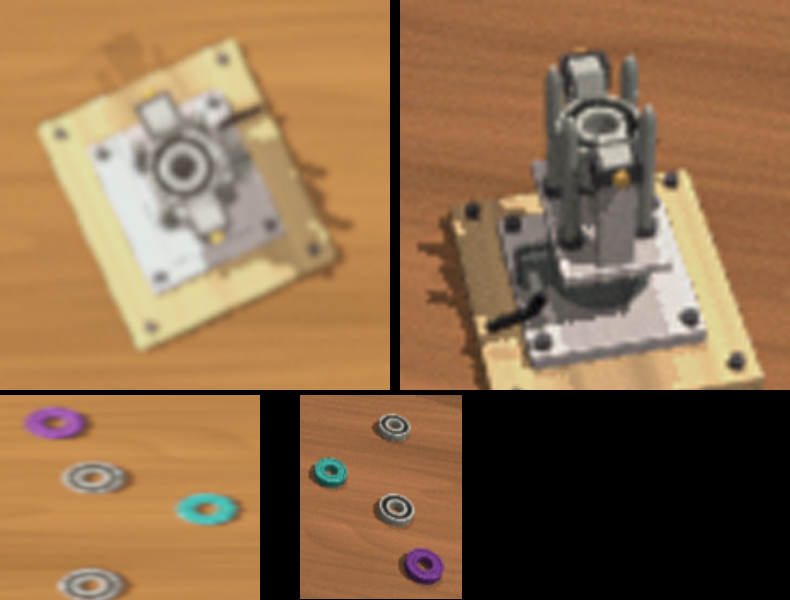

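Close crop confirms the two steel bearings with black seals as the targets. The magazine has two bearings in it, lips at crop (158,115) and (210,212). I'll start moving, tool yaw about 116° so the jaws lie along the magazine's y.

```bash
cat >> h.py <<'E'
from scipy.spatial.transform import Rotation as R
def delta(xyz,yaw):
    """tool-frame shift (cm) and turn (deg) from measured pose to a pointing-down pose with jaw direction yaw (deg)"""
    s=manip.state();q=s["tool_rot"];A=R.from_quat([q[1],q[2],q[3],q[0]])
    a=np.radians(yaw);T=R.from_matrix(np.array([[np.cos(a),np.sin(a),0],[np.sin(a),-np.cos(a),0],[0,0,-1]]))
    x=A.apply([1,0,0]);print("t",round(s["time"],2),"pos",np.round(s["tool_pos"],4),"yaw",round(float(np.degrees(np.arctan2(x[1],x[0]))),2),"F",np.round(s["contact_force"],1),"w",round(s["gripper_width"],3))
    print("lin cm",np.round(A.inv().apply(np.array(xyz)-s["tool_pos"])*100,2),"rot",np.round((A.inv()*T).as_rotvec(degrees=True),2))
E
python3 -m pendant '{"linear":[[-1.6,4,0.5],[-3.1,8,1],[-4.7,12,1.5],[-6.2,16,2],[-7.8,20,2.5],[-9.4,24,3],[-10.9,28,3.5],[-12.5,32,4],[-14,36,4.5],[-15,38.5,5]],"rotation":[[0,0,-5],[0,0,-10],[0,0,-15],[0,0,-20],[0,0,-25],[0,0,-30],[0,0,-35],[0,0,-40],[0,0,-42],[0,0,-42]],"grip":[0,0,0,0,0,0,0,0,0,0]}'
python3 -c "
from h import *
print(manip.tcp_to_tips);delta([.597,.278,.2],116)"
```

```text
time: 0.98
tool_pos: [0.5009, 0.3512, 0.2032]
tool_rot: [0.0, 0.528, 0.85, 0.0]
contact_force: [-0.0, 0.3, 0.8]
gripper_width: 0.997
0.022
t 0.98 pos [0.5009 0.3512 0.2032] yaw 116.32 F [-0.   0.3  0.8] w 0.997
lin cm [-10.82   5.37   0.32] rot [ 0.03 -0.01  0.32]
```

```bash
python3 -m pendant '{"linear":[[-2.7,1.3,0.1],[-5.4,2.7,0.2],[-8,4,0.3],[-10.8,5.4,0.3],[-10.8,5.4,0.3],[-10.8,5.4,0.3],[-10.8,5.4,0.3],[-10.8,5.4,0.3],[-10.8,5.4,0.3],[-10.8,5.4,0.3]],"rotation":[[0,0,0],[0,0,0],[0,0,0],[0,0,0],[0,0,0],[0,0,0],[0,0,0],[0,0,0],[0,0,0],[0,0,0]],"grip":[0,0,0,0,0,0,0,0,0,0]}'
python3 - <<'E'
from h import *
delta([.597,.278,.03],116)
c=manip.calibration("wrist");im=manip.grab_frame("wrist")[...,::-1].copy()
cv2.imwrite("pics/w1.png",im)
hsv=cv2.cvtColor(im,cv2.COLOR_BGR2HSV)
m=(hsv[...,1]<70).astype(np.uint8)*255
cs,_=cv2.findContours(m,cv2.RETR_EXTERNAL,cv2.CHAIN_APPROX_NONE)
print("expect px",proj(c,[.597,.278,.014]))
for k in cs:
    if cv2.contourArea(k)>150:
        e=cv2.fitEllipse(k);print(np.round(e[0],1),np.round(e[1],1),np.round(onz(c,*e[0],.014),4))
E
```

```text
time: 1.82
tool_pos: [0.5949, 0.2806, 0.2004]
tool_rot: [-0.0, 0.527, 0.85, 0.0]
contact_force: [-0.1, 0.3, -0.5]
gripper_width: 1.0
t 1.82 pos [0.5949 0.2806 0.2004] yaw 116.34 F [-0.1  0.3 -0.5] w 1.0
lin cm [-0.33  0.08 17.04] rot [-0.   -0.    0.34]
expect px [248.44612049 177.84089314]
[ 74.3 366.5] [ 47.2 129. ] [0.9252 0.1863 0.014 ]
[378.4 292.7] [14.4 33.3] [0.655  0.4781 0.014 ]
[128.1 289.4] [14.6 42.1] [0.7823 0.2104 0.014 ]
[452.2 330.3] [120.6 202. ] [0.6605 0.591  0.014 ]
[250.1 175.8] [42.3 43. ] [0.5942 0.2786 0.014 ]
[327.7  23.2] [50.  55.6] [0.4367 0.2787 0.014 ]
[ 8.4 29.7] [18.7 62.7] [0.569  0.0229 0.014 ]
```

View pics/w1.png

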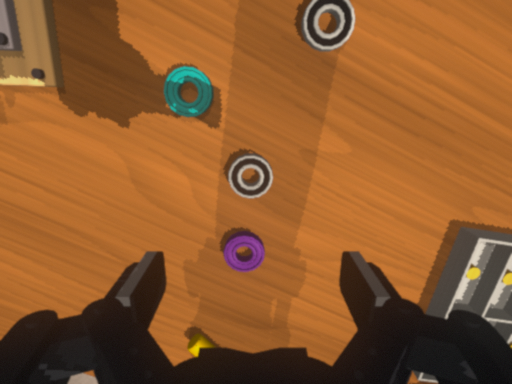

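Bearing at px (250,176), purple decoy at (242,252), turquoise at (188,92), second bearing at (328,22). The wrist camera agrees with the top view to 1 mm. Descending to grip.

```bash
python3 -m pendant '{"linear":[[-0.1,0,4],[-0.2,0,8],[-0.2,0,12],[-0.2,0,15],[-0.2,0,17],[-0.2,0,17.6],[-0.2,0,17.6],[-0.2,0,17.6],[-0.2,0,17.6],[-0.2,0,17.6]],"rotation":[[0,0,0],[0,0,0],[0,0,0],[0,0,0],[0,0,0],[0,0,0],[0,0,0],[0,0,0],[0,0,0],[0,0,0]],"grip":[0,0,0,0,0,0,0,1,1,1]}'
python3 -m pendant '{"linear":[[0,0,0],[0,0,0],[0,0,0],[0,0,0],[0,0,0],[0,0,-1],[0,0,-4],[0,0,-8],[0,0,-12],[0,0,-16]],"rotation":[[0,0,0],[0,0,0],[0,0,0],[0,0,0],[0,0,0],[0,0,0],[0,0,0],[0,0,0],[0,0,0],[0,0,0]],"grip":[1,1,1,1,1,1,1,1,1,1]}'
python3 -c "
from h import *
delta([.551,-.029,.26],116)"
```

```text
time: 2.7
tool_pos: [0.5983, 0.2786, 0.0271]
tool_rot: [0.001, 0.528, 0.849, 0.002]
contact_force: [-0.4, 0.2, 0.2]
gripper_width: 0.605
time: 3.53
tool_pos: [0.596, 0.2778, 0.1865]
tool_rot: [-0.0, 0.528, 0.849, -0.0]
contact_force: [1.5, 0.5, -0.4]
gripper_width: 0.509
t 3.53 pos [0.596  0.2778 0.1865] yaw 116.25 F [ 1.5  0.5 -0.4] w 0.509
lin cm [-25.52 -17.6   -7.34] rot [-0.02 -0.    0.25]
```

```bash
python3 -m pendant '{"linear":[[-2,-1.5,-2.5],[-5,-3.5,-5],[-8,-5.5,-7.3],[-11.2,-7.7,-7.3],[-14.4,-9.9,-7.3],[-17.6,-12.1,-7.3],[-20.8,-14.3,-7.3],[-23.5,-16.2,-7.3],[-25.5,-17.6,-7.3],[-25.5,-17.6,-7.3]],"rotation":[[0,0,0],[0,0,0],[0,0,0],[0,0,0],[0,0,0],[0,0,0],[0,0,0],[0,0,0],[0,0,0],[0,0,0]],"grip":[1,1,1,1,1,1,1,1,1,1]}'
python3 - <<'E'
from h import *
delta([.551,-.029,.26],116)
cv2.imwrite("pics/w2.png",manip.grab_frame("wrist")[...,::-1])
c=manip.calibration("wrist");np.save("w2.npy",c,allow_pickle=True)
for z in(.13,.16,.24):print(z,proj(c,[.551,-.029,z]))
E
```

```text
time: 4.37
tool_pos: [0.5507, -0.0325, 0.2582]
tool_rot: [0.001, 0.53, 0.848, -0.001]
contact_force: [1.8, 0.4, -1.2]
gripper_width: 0.512
t 4.37 pos [ 0.5507 -0.0325  0.2582] yaw 115.96 F [ 1.8  0.4 -1.2] w 0.512
lin cm [ 0.3   0.19 -0.18] rot [-0.01  0.12 -0.04]
0.13 [253.10715178 194.91876259]
0.16 [253.17722813 207.04528747]
0.24 [253.4893451  261.05629967]
```

View pics/w2.png

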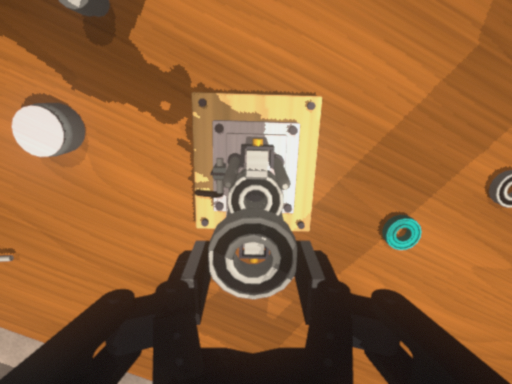

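Held bearing is centred in the jaws at (253,253). Magazine board corners/screws are visible at (203,103), (312,105), (206,221) and (300,224), with the stack's top bearing at (256,196). Next: measure the axis from the board screws and from the stack's top bearing across two views.

Run:
```python
from h import *
im=cv2.imread("pics/w2.png");c=np.load("w2.npy",allow_pickle=True).item();g=cv2.cvtColor(im,6).astype(float)
P=[]
for u,v in((203,103),(312,105),(206,221),(300,224)):
    w=g[v-7:v+8,u-7:u+8];bg=np.median(w);m=(w<bg*.6);
    n,l,s,ce=cv2.connectedComponentsWithStats(m.astype(np.uint8));i=min(range(1,n),key=lambda i:np.hypot(*(ce[i]-7))-s[i,4]*.1)
    p=ce[i]+[u-7,v-7];q=onz(c,*p,.017);P.append(q);print(np.round(p,1),s[i,4],np.round(q,4))
P=np.array(P);print("centre",P.mean(0),"sides",[np.linalg.norm(P[a]-P[b]) for a,b in((0,1),(2,3),(0,2),(1,3))])
x=P[0]+P[1]-P[2]-P[3];y=P[0]+P[2]-P[1]-P[3]
print("x yaw",np.degrees(np.arctan2(x[1],x[0])),"y-90",np.degrees(np.arctan2(y[1],y[0]))-90)
o=np.hstack([cv2.resize(im[140:300,200:312],(420,600),interpolation=2),cv2.resize(cv2.imread("pics/top0.png")[165:213,215:275],(375,300),interpolation=2).repeat(2,0)[:600]*0])
t=cv2.resize(cv2.imread("pics/top0.png")[168:208,217:267],(375,300),interpolation=2);o[:300,420:]=t
cv2.imwrite("pics/crop2.png",o)
```

```text
[202.1 102.4] 38 [ 0.5098 -0.1136  0.017 ]
[310.  105.1] 40 [ 0.4585 -0.0017  0.017 ]
[204.4 221.3] 38 [ 0.6437 -0.0534  0.017 ]
[300.2 224.1] 36 [0.5929 0.0595 0.017 ]
centre [ 0.5512346  -0.02729027  0.017     ] sides [np.float64(0.12314968362477022), np.float64(0.12376233483040659), np.float64(0.14685475476453433), np.float64(0.14768741820046777)]
x yaw -155.65346340105935 y-90 -155.56124628959213
```

View pics/crop2.png

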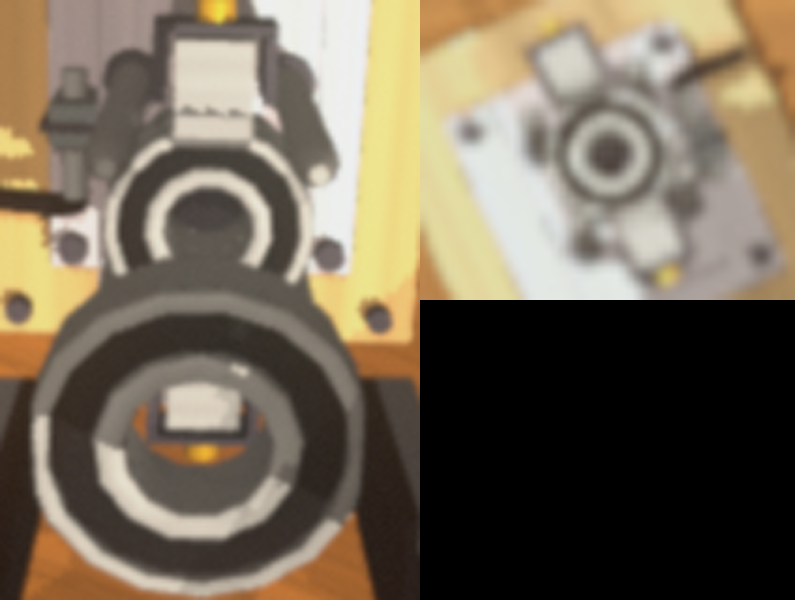

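Run:
```python
from h import *
c=np.load("w2.npy",allow_pickle=True).item();t=manip.calibration("top")
o1,d1=ray(c,255.2,200.5);o2,d2=ray(t,242.3,188.3)
s=np.linalg.lstsq(np.c_[d1,-d2],o2-o1,rcond=None)[0];print(o1+d1*s[0],o2+d2*s[1])
for z in(.131,.138,.145):print(z,onz(c,255.2,200.5,z),onz(t,242.3,188.3,z))
print("held",onz(c,252.9,258,.2485), onz(c,252.9,258,.245))
delta([.5512,-.0273,.21],114.4)
```

```text
[ 0.54749942 -0.02893437  0.15367508] [ 0.54875305 -0.0303731   0.15382952]
0.131 [ 0.55446348 -0.02530023  0.131     ] [ 0.55191443 -0.030069    0.131     ]
0.138 [ 0.55231361 -0.02642212  0.138     ] [ 0.55094509 -0.03016224  0.138     ]
0.145 [ 0.55016374 -0.02754401  0.145     ] [ 0.54997574 -0.03025549  0.145     ]
held [ 0.54516693 -0.0321988   0.2485    ] [ 0.54696649 -0.03131508  0.245     ]
t 4.42 pos [ 0.551  -0.0306  0.2581] yaw 116.04 F [-0.4 -0.3 -0.9] w 0.511
lin cm [0.29 0.16 4.81] rot [0.04 0.04 1.64]
```

Run:
```python
from h import *
c=np.load("w2.npy",allow_pickle=True).item()
for w in(327,329,331):
    Z=c["fx"]*.047/(w*112/420);o,d=ray(c,200+197.5*112/420,258);print(w,o+d*Z)
# predicted outline for candidate poses of held top face
for x,y,z in((.5495,-.030,.2485),(.545,-.0322,.2485),(.5495,-.030,.241)):
    q=np.array([proj(c,[x+.0235*np.cos(a),y+.0235*np.sin(a),z]) for a in np.linspace(0,6.28,200)])
    lo,hi=q.min(0),q.max(0);print((x,y,z),"crop L/R",(lo[0]-200)*3.75,(hi[0]-200)*3.75,"T/B",(lo[1]-140)*3.75,(hi[1]-140)*3.75)
```

```text
327 [ 0.55312504 -0.0284309   0.2331295 ]
329 [ 0.55267221 -0.02865242  0.23400956]
331 [ 0.55222486 -0.02887127  0.23487898]
(0.5495, -0.03, 0.2485) crop L/R 17.684134177975608 380.2355682607275 T/B 308.5823125789625 627.1007041916085
(0.545, -0.0322, 0.2485) crop L/R 15.754720789902947 382.1601895271799 T/B 270.7031425911224 596.0272516179566
(0.5495, -0.03, 0.241) crop L/R 25.979082017619 371.75757226975225 T/B 285.6976744041468 592.2300403532217
```

Run:
```python
from h import *
im=manip.grab_frame("scene")[...,::-1].copy();c=manip.calibration("scene")
cv2.imwrite("pics/s2.png",im);p=proj(c,[.551,-.03,.24]).astype(int);print(p)
x0,y0=p[0]-50,p[1]-35
cv2.imwrite("pics/s2c.png",cv2.resize(im[y0:y0+75,x0:x0+100],(800,600),interpolation=2))
for z in(.2345,.2485,.227,.241):
  print(z,[np.round((proj(c,[.5505+dx,-.0306+dy,z])-[x0,y0])*8) for dx,dy in((0,0),(.0214,.0097),(-.0214,-.0097),(-.0097,.0214),(.0097,-.0214))])
```

```text
[261 149]
0.2345 [array([399., 295.]), array([418., 348.]), array([380., 244.]), array([483., 284.]), array([314., 307.])]
0.2485 [array([399., 254.]), array([419., 306.]), array([380., 203.]), array([484., 242.]), array([313., 265.])]
0.227 [array([399., 317.]), array([418., 370.]), array([380., 266.]), array([483., 305.]), array([314., 328.])]
0.241 [array([399., 276.]), array([418., 329.]), array([380., 225.]), array([484., 265.]), array([314., 287.])]
```

View pics/s2c.png

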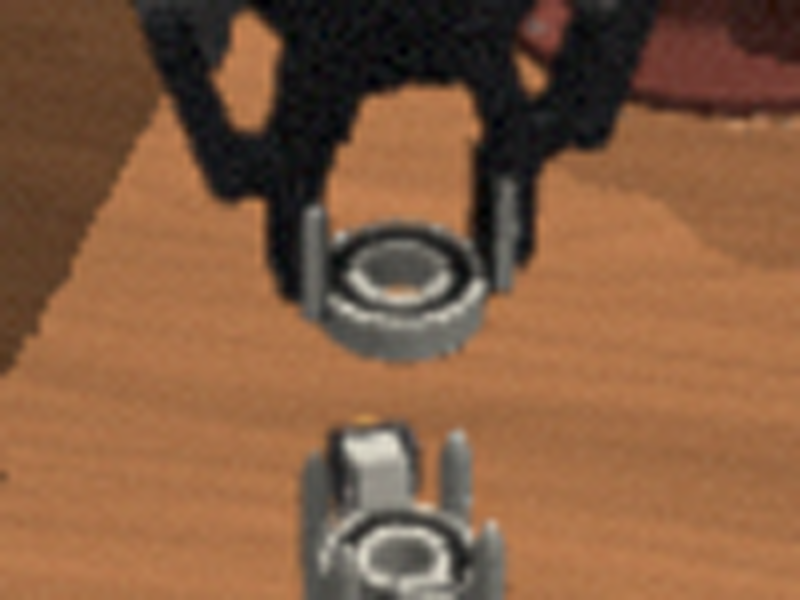

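Held bearing (400,268 in crop) has its top at about z=0.243, so its underside sits about 29 mm below the TCP. My w2 calibration was read just after the frame while the arm was still settling (about 2 mm). Corrected, the axis is (0.551,-0.029), which matches the top view. Align, lower close above the posts, settle and re-measure.

```bash
python3 -c "
from h import *
delta([.5522,-.0292,.212],114.4)"
python3 -m pendant '{"linear":[[0,0.1,1],[0.1,0.1,2],[0.1,0.2,3],[0.1,0.2,4],[0.1,0.2,4.6],[0.1,0.2,4.6],[0.1,0.2,4.6],[0.1,0.2,4.6],[0.1,0.2,4.6],[0.1,0.2,4.6]],"rotation":[[0,0,0.5],[0,0,1],[0,0,1.6],[0,0,1.6],[0,0,1.6],[0,0,1.6],[0,0,1.6],[0,0,1.6],[0,0,1.6],[0,0,1.6]],"grip":[1,1,1,1,1,1,1,1,1,1]}'
python3 - <<'E'
from h import *
c=manip.calibration("wrist");im=manip.grab_frame("wrist")[...,::-1].copy()
delta([.5522,-.0292,.20],114.4)
cv2.imwrite("pics/w3.png",im);np.save("w3.npy",c,allow_pickle=True)
g=cv2.cvtColor(im,6).astype(float);P=[]
# screws: predicted from earlier axis estimate
a=np.radians(24.4);X=np.array([np.cos(a),np.sin(a)]);Y=np.array([-X[1],X[0]])
for sx,sy in((-1,-1),(-1,1),(1,-1),(1,1)):
    q=np.array([.551,-.029])+sx*.0737*X+sy*.0617*Y;u,v=np.round(proj(c,[*q,.017])).astype(int)
    w=g[v-9:v+10,u-9:u+10];m=w<np.median(w)*.6
    n,l,s,ce=cv2.connectedComponentsWithStats(m.astype(np.uint8))
    if n<2:print("none",u,v);continue
    i=min(range(1,n),key=lambda i:np.hypot(*(ce[i]-9))-s[i,4]*.1);p=ce[i]+[u-9,v-9]
    r=onz(c,*p,.017);P.append(r[:2]-sx*.0737*X-sy*.0617*Y);print((sx,sy),np.round(p,1),s[i,4],np.round(P[-1],4))
print("axis",np.mean(P,0))
o=im[140:300,180:330];cv2.imwrite("pics/w3c.png",cv2.resize(o,(563,600),interpolation=2))
E
```

```text
t 4.47 pos [ 0.5512 -0.0292  0.258 ] yaw 116.14 F [ 0.3  0.2 -1.6] w 0.516
lin cm [-0.04  0.08  4.6 ] rot [0.05 0.   1.74]
time: 5.3
tool_pos: [0.5533, -0.027, 0.2121]
tool_rot: [0.001, 0.54, 0.842, 0.0]
contact_force: [-0.6, 0.3, -1.4]
gripper_width: 0.516
t 5.35 pos [ 0.5532 -0.027   0.212 ] yaw 114.65 F [-1.1 -0.7 -0.7] w 0.514
lin cm [-0.16 -0.19  1.2 ] rot [0.06 0.04 0.25]
(-1, -1) [188.5  99.5] 56 [ 0.5511 -0.0294]
(-1, 1) [313.1  99.7] 60 [ 0.5508 -0.0294]
(1, -1) [195.9 234.5] 49 [ 0.551 -0.03 ]
(1, 1) [303.4 239.2] 111 [ 0.5561 -0.028 ]
axis [ 0.55222844 -0.02919897]
```

View pics/w3c.png

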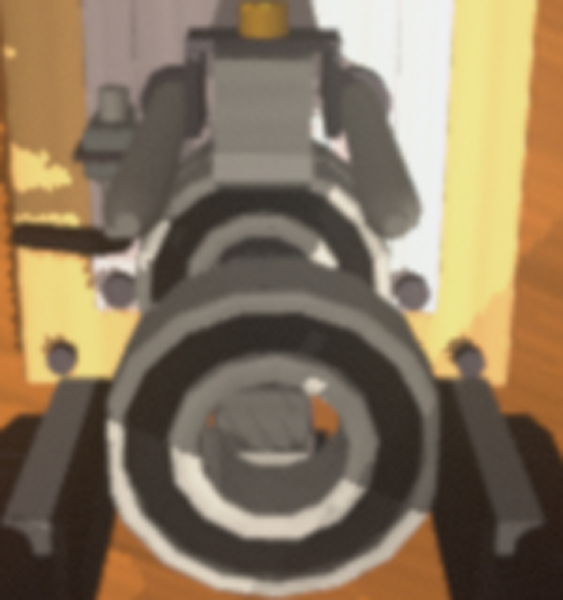

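Run:
```python
from h import *
c=np.load("w3.npy",allow_pickle=True).item()
X=np.array([np.cos(.4259),np.sin(.4259)]);Y=np.array([-X[1],X[0]]);ax=np.array([.551,-.0296])
for z in(.197,.1945,.199):
    h=onz(c,252.8,258.3,z)[:2];print("held",z,h,"rel axis X,Y mm",(ax-h)@X*1e3,(ax-h)@Y*1e3)
for z in(.15,.16,.17):
    l=onz(c,180+125/3.75,140+222/3.75,z)[:2];r=onz(c,180+402/3.75,140+222/3.75,z)[:2]
    print("post tips",z,(l-ax)@X,(l-ax)@Y,(r-ax)@X,(r-ax)@Y)
delta([*(ax+X*.0013),.2],114.4)
```

```text
held 0.197 [ 0.55043181 -0.02715187] rel axis X,Y mm -0.4939887766200465 -2.4641755541790493
held 0.1945 [ 0.55173696 -0.02655142] rel axis X,Y mm -1.93061877038158 -2.471768456239302
held 0.199 [ 0.54938768 -0.02763222] rel axis X,Y mm 0.6553152183892231 -2.4581012325308604
post tips 0.15 -0.014709045738544434 -0.022614634661906007 -0.01490336076730385 0.024244285669733356
post tips 0.16 -0.018134697730369992 -0.021258283310356098 -0.018318328997051703 0.023024255980451658
post tips 0.17 -0.021560349722195653 -0.01990193195880615 -0.02173329722679956 0.02180422629116996
t 5.35 pos [ 0.5532 -0.027   0.212 ] yaw 114.65 F [-1.1 -0.7 -0.7] w 0.514
lin cm [-0.15 -0.18  1.2 ] rot [0.06 0.04 0.25]
```

```bash
python3 -m pendant '{"linear":[[-0.1,0,0],[-0.18,-0.12,0],[-0.18,-0.12,0.4],[-0.18,-0.12,0.8],[-0.18,-0.12,1.2],[-0.18,-0.12,1.4],[-0.18,-0.12,1.6],[-0.18,-0.12,1.8],[-0.18,-0.12,1.9],[-0.18,-0.12,1.9]],"rotation":[[0,0,0.3],[0,0,0.3],[0,0,0.3],[0,0,0.3],[0,0,0.3],[0,0,0.3],[0,0,0.3],[0,0,0.3],[0,0,0.3],[0,0,0.3]],"grip":[1,1,1,1,1,1,1,1,1,1]}'
python3 - <<'E'
from h import *
c=manip.calibration("wrist");im=manip.grab_frame("wrist")[...,::-1].copy();delta([.551,-.0296,.18],114.4)
s=manip.state();print(s["contact_force"],s["ft_torque"])
cv2.imwrite("pics/w4.png",im);cv2.imwrite("pics/w4c.png",cv2.resize(im[130:300,180:330],(529,600),interpolation=2))
E
```

```text
time: 6.18
tool_pos: [0.5524, -0.0289, 0.192]
tool_rot: [-0.0, 0.542, 0.84, -0.0]
contact_force: [-0.4, 1.4, -0.5]
gripper_width: 0.512
t 6.23 pos [ 0.5525 -0.029   0.1922] yaw 114.36 F [ 0.7 -0.3 -2.1] w 0.512
lin cm [ 0.   -0.16  1.22] rot [-0.01 -0.01 -0.04]
[ 0.65353144 -0.31242593 -2.09445372] [-0.01942178  0.00616165  0.03286118]
```

```bash
for i in 1 2; do python3 -m pendant '{"linear":[[0,0,0.05],[0,0,0.1],[0,0,0.15],[0,0,0.2],[0,0,0.25],[0,0,0.3],[0,0,0.35],[0,0,0.4],[0,0,0.4],[0,0,0.4]],"rotation":[[0,0,0],[0,0,0],[0,0,0],[0,0,0],[0,0,0],[0,0,0],[0,0,0],[0,0,0],[0,0,0],[0,0,0]],"grip":[1,1,1,1,1,1,1,1,1,1]}'; done; python3 -c "
from h import *
print(manip.state()['ft_torque'])
cv2.imwrite('pics/w5.png',cv2.resize(manip.grab_frame('wrist')[130:300,180:330,::-1],(529,600),interpolation=2))"
```

```text
time: 7.07
tool_pos: [0.5525, -0.029, 0.1883]
tool_rot: [-0.0, 0.542, 0.84, -0.0]
contact_force: [0.5, -0.2, -1.6]
gripper_width: 0.508
time: 7.9
tool_pos: [0.5525, -0.029, 0.1843]
tool_rot: [0.0, 0.542, 0.84, -0.0]
contact_force: [-0.3, 0.1, -1.5]
gripper_width: 0.514
[-0.00327801 -0.01736044 -0.0005787 ]
```

View pics/w5.png

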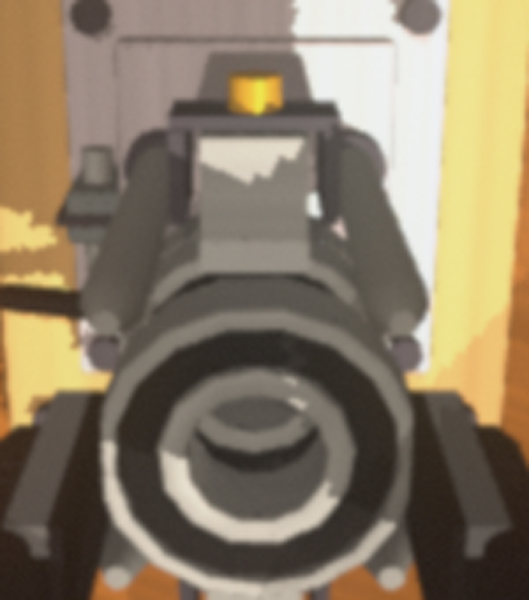

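Post tips at (100,320), (412,320), (117,577), (393,577) are symmetric about the held bearing's centre (256,451): lined up within about 1 mm, no side force. Continue down by feel.

```bash
for i in 1 2; do python3 -m pendant '{"linear":[[0,0,0.05],[0,0.03,0.1],[0,0.03,0.15],[0,0.03,0.2],[0,0.03,0.25],[0,0.03,0.3],[0,0.03,0.3],[0,0.03,0.3],[0,0.03,0.3],[0,0.03,0.3]],"rotation":[[0,0,0],[0,0,0],[0,0,0],[0,0,0],[0,0,0],[0,0,0],[0,0,0],[0,0,0],[0,0,0],[0,0,0]],"grip":[1,1,1,1,1,1,1,1,1,1]}'; done
```

```text
time: 8.78
tool_pos: [0.553, -0.0288, 0.1815]
tool_rot: [0.0, 0.542, 0.84, 0.0]
contact_force: [1.2, -0.2, 0.2]
gripper_width: 0.513
time: 9.62
tool_pos: [0.5532, -0.0289, 0.1785]
tool_rot: [0.0, 0.542, 0.84, -0.0]
contact_force: [0.3, 0.1, 4.3]
gripper_width: 0.515
```

Contact felt (+6 N), as expected for lips at about 0.138. Release, rise, close the fingers and look.

```bash
python3 -m pendant '{"linear":[[0,0,0],[0,0,0],[0,0,0],[0,0,0],[0,0,0],[0,0,-1],[0,0,-3],[0,0,-5],[0,0,-5],[0,0,-5]],"rotation":[[0,0,0],[0,0,0],[0,0,0],[0,0,0],[0,0,0],[0,0,0],[0,0,0],[0,0,0],[0,0,0],[0,0,0]],"grip":[0.1,0.1,0.1,0.1,0.1,0.1,0.1,0.1,0.1,0.1]}'
python3 - <<'E'
from h import *
c=manip.calibration("wrist");im=manip.grab_frame("wrist")[...,::-1].copy();delta([.551,-.0296,.2],114.4)
sc=manip.grab_frame("scene")[...,::-1]
p=proj(c,[.551,-.0296,.164]).astype(int);q=proj(manip.calibration("scene"),[.551,-.0296,.155]).astype(int);print(p,q)
cv2.imwrite("pics/w6.png",im);cv2.imwrite("pics/s6.png",sc)
f=lambda i,p,w,h,W:cv2.resize(i[max(0,p[1]-h):p[1]+h,p[0]-w:p[0]+w],(W,600),interpolation=2)
cv2.imwrite("pics/c6.png",np.hstack([f(im,p,75,113,400),f(sc,q,35,53,400)]))
E
```

```text
time: 10.45
tool_pos: [0.5541, -0.0289, 0.2306]
tool_rot: [0.002, 0.542, 0.84, 0.001]
contact_force: [-0.8, 0.2, 0.7]
gripper_width: 0.896
t 10.5 pos [ 0.5532 -0.0288  0.2289] yaw 114.36 F [ 0.4  0.5 -0.1] w 0.902
lin cm [ 0.02 -0.24  2.89] rot [ 0.05  0.03 -0.04]
[252 218] [261 178]
```

View pics/c6.png

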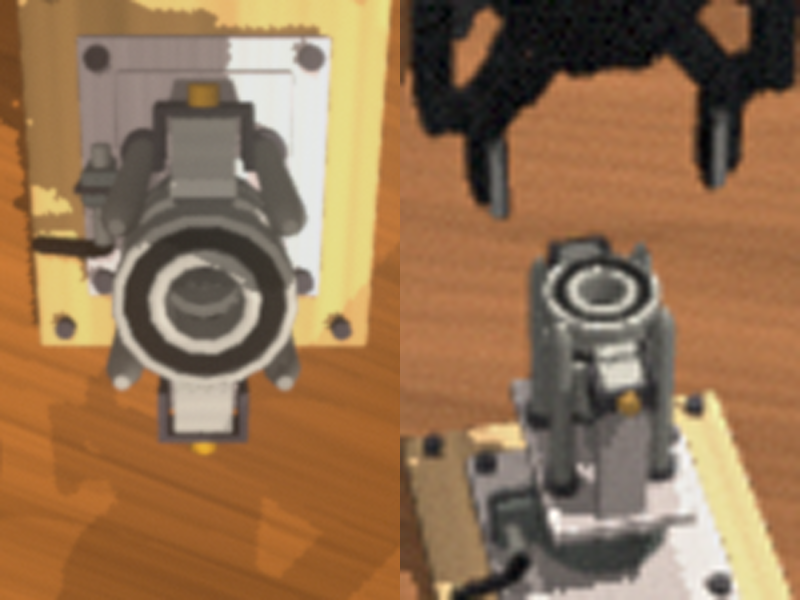

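Bearing lies flat between the four posts on the lips, in both views. Close the fingers and come down to just above it.

```bash
python3 -m pendant '{"linear":[[0,-0.15,0],[0,-0.15,0],[0,-0.15,0],[0,-0.15,0],[0,-0.15,0],[0,-0.15,0],[0,-0.15,0.5],[0,-0.15,1.5],[0,-0.15,2.5],[0,-0.15,3]],"rotation":[[0,0,0],[0,0,0],[0,0,0],[0,0,0],[0,0,0],[0,0,0],[0,0,0],[0,0,0],[0,0,0],[0,0,0]],"grip":[1,1,1,1,1,1,1,1,1,1]}'
for i in 1 2; do python3 -m pendant '{"linear":[[0,0,0.1],[0,0,0.2],[0,0,0.3],[0,0,0.4],[0,0,0.5],[0,0,0.6],[0,0,0.7],[0,0,0.8],[0,0,0.8],[0,0,0.8]],"rotation":[[0,0,0],[0,0,0],[0,0,0],[0,0,0],[0,0,0],[0,0,0],[0,0,0],[0,0,0],[0,0,0],[0,0,0]],"grip":[1,1,1,1,1,1,1,1,1,1]}'; done
```

```text
time: 11.38
tool_pos: [0.5506, -0.0292, 0.1956]
tool_rot: [-0.002, 0.542, 0.84, -0.001]
contact_force: [-0.2, -1.1, 0.0]
gripper_width: -0.001
time: 12.22
tool_pos: [0.5517, -0.0294, 0.1902]
tool_rot: [-0.0, 0.542, 0.84, -0.0]
contact_force: [0.4, 0.1, 0.4]
gripper_width: -0.001
time: 13.05
tool_pos: [0.5523, -0.0296, 0.1833]
tool_rot: [0.001, 0.542, 0.84, 0.0]
contact_force: [-0.6, -0.4, 5.1]
gripper_width: -0.005
```

```bash
for i in 1 2 3 4; do python3 -m pendant '{"linear":[[0,0,0.07],[0,0,0.14],[0,0,0.21],[0,0,0.28],[0,0,0.35],[0,0,0.42],[0,0,0.5],[0,0,0.5],[0,0,0.5],[0,0,0.5]],"rotation":[[0,0,0],[0,0,0],[0,0,0],[0,0,0],[0,0,0],[0,0,0],[0,0,0],[0,0,0],[0,0,0],[0,0,0]],"grip":[1,1,1,1,1,1,1,1,1,1]}'|egrep 'pos|force'; done
```

```text
tool_pos: [0.5526, -0.0295, 0.1782]
contact_force: [0.8, 0.4, 5.3]
tool_pos: [0.5526, -0.0295, 0.1735]
contact_force: [1.2, -0.9, 7.0]
tool_pos: [0.5526, -0.0295, 0.1686]
contact_force: [-0.2, 0.1, 7.6]
tool_pos: [0.5522, -0.0295, 0.1627]
contact_force: [3.0, -0.1, 4.6]
```

```bash
for i in 1 2 3; do python3 -m pendant '{"linear":[[0,0,0.03],[0,0,0.06],[0,0,0.09],[0,0,0.12],[0,0,0.15],[0,0,0.18],[0,0,0.2],[0,0,0.2],[0,0,0.2],[0,0,0.2]],"rotation":[[0,0,0],[0,0,0],[0,0,0],[0,0,0],[0,0,0],[0,0,0],[0,0,0],[0,0,0],[0,0,0],[0,0,0]],"grip":[1,1,1,1,1,1,1,1,1,1]}'|egrep 'pos|force'; done
```

```text
tool_pos: [0.5516, -0.0294, 0.1602]
contact_force: [4.1, -0.9, 3.7]
tool_pos: [0.5516, -0.0293, 0.1582]
contact_force: [2.4, -0.6, 3.8]
tool_pos: [0.5516, -0.0293, 0.1562]
contact_force: [0.6, -0.9, 3.9]
```

```bash
for i in 1 2 3 4 5; do python3 -m pendant '{"linear":[[0,0,-0.05],[0,0,-0.1],[0,0,-0.1],[0,0,-0.1],[0,0,-0.1],[0,0,-0.1],[0,0,-0.1],[0,0,-0.1],[0,0,-0.1],[0,0,-0.1]],"rotation":[[0,0,0],[0,0,0],[0,0,0],[0,0,0],[0,0,0],[0,0,0],[0,0,0],[0,0,0],[0,0,0],[0,0,0]],"grip":[1,1,1,1,1,1,1,1,1,1]}'|egrep 'pos|force'; done
```

```text
tool_pos: [0.5516, -0.0293, 0.1573]
contact_force: [0.6, -1.0, 4.9]
tool_pos: [0.5516, -0.0294, 0.1583]
contact_force: [0.4, -1.0, 5.1]
tool_pos: [0.5516, -0.0293, 0.1592]
contact_force: [-1.0, -1.7, 4.6]
tool_pos: [0.5516, -0.0294, 0.1602]
contact_force: [-0.5, -2.1, 5.1]
tool_pos: [0.5516, -0.0294, 0.1613]
contact_force: [-1.6, -1.8, 4.4]
```

```bash
for i in 1 2 3 4; do python3 -m pendant '{"linear":[[0,0,-0.05],[0,0,-0.1],[0,0,-0.1],[0,0,-0.1],[0,0,-0.1],[0,0,-0.1],[0,0,-0.1],[0,0,-0.1],[0,0,-0.1],[0,0,-0.1]],"rotation":[[0,0,0],[0,0,0],[0,0,0],[0,0,0],[0,0,0],[0,0,0],[0,0,0],[0,0,0],[0,0,0],[0,0,0]],"grip":[1,1,1,1,1,1,1,1,1,1]}'|egrep 'pos|force'; done
```

```text
tool_pos: [0.5516, -0.0294, 0.1623]
contact_force: [-1.5, -2.3, 3.5]
tool_pos: [0.5516, -0.0293, 0.1633]
contact_force: [-2.5, -2.9, 4.6]
tool_pos: [0.5516, -0.0294, 0.1643]
contact_force: [-2.1, -0.6, 4.2]
tool_pos: [0.5515, -0.0293, 0.1651]
contact_force: [-0.7, 0.8, -0.1]
```

Zero force at TCP z 0.165 on the way up, after a steady follower push of 4 N. So the bearing is retained and the lips' underside is at about z 0.1425, which agrees with the post tips (about 0.167). Now bearing B.

```bash
python3 -m pendant '{"linear":[[0,0,-3],[0,0,-6],[3,0.2,-7],[6.8,0.5,-7],[10.6,0.8,-7],[14.4,1,-7],[18.2,1.3,-7],[22,1.6,-7],[25.8,1.8,-6],[29,2.1,-5]],"rotation":[[0,0,0],[0,0,0],[0,0,0],[0,0,0],[0,0,0],[0,0,0],[0,0,0],[0,0,0],[0,0,0],[0,0,0]],"grip":[1,1,0.5,0,0,0,0,0,0,0]}'
python3 -c "
from h import *
delta([.437,.2785,.2],114.4)"
```

```text
time: 27.22
tool_pos: [0.4504, 0.2457, 0.2161]
tool_rot: [0.001, 0.542, 0.841, 0.001]
contact_force: [0.7, 0.7, -0.6]
gripper_width: 0.999
t 27.22 pos [0.4504 0.2457 0.2161] yaw 114.4 F [ 0.7  0.7 -0.6] w 0.999
lin cm [3.54 0.13 1.61] rot [ 0.13 -0.01 -0.  ]
```

```bash
python3 -m pendant '{"linear":[[1.8,0.1,1],[3.4,0.1,1.6],[3.4,0.1,1.6],[3.4,0.1,1.6],[3.4,0.1,1.6],[3.4,0.1,1.6],[3.4,0.1,1.6],[3.4,0.1,1.6],[3.4,0.1,1.6],[3.4,0.1,1.6]],"rotation":[[0,0,0],[0,0,0],[0,0,0],[0,0,0],[0,0,0],[0,0,0],[0,0,0],[0,0,0],[0,0,0],[0,0,0]],"grip":[0,0,0,0,0,0,0,0,0,0]}' >/dev/null
python3 - <<'E'
from h import *
c=manip.calibration("wrist");im=manip.grab_frame("wrist")[...,::-1].copy()
cv2.imwrite("pics/w7.png",im)
hsv=cv2.cvtColor(im,cv2.COLOR_BGR2HSV);m=(hsv[...,1]<70).astype(np.uint8)*255
cs,_=cv2.findContours(m,cv2.RETR_EXTERNAL,cv2.CHAIN_APPROX_NONE);e0=proj(c,[.437,.2785,.014])
for k in cs:
    if cv2.contourArea(k)>150:
        e=cv2.fitEllipse(k)
        if np.hypot(*(e[0]-e0))<30:
            p=onz(c,*e[0],.014);print(e0,e,p);delta([p[0],p[1],.026],114.4)
E
```

```text
[255.5823042  177.64837982] ((256.68560791015625, 174.0732879638672), (42.62981033325195, 43.22450256347656), 91.62317657470703) [0.43304728 0.27795712 0.014     ]
t 28.1 pos [0.4383 0.2747 0.1994] yaw 114.33 F [-1.1 -0.  -0.9] w 0.997
lin cm [ 0.52 -0.34 17.34] rot [ 0.01  0.   -0.07]
```

```bash
python3 -m pendant '{"linear":[[0.3,-0.2,4],[0.5,-0.25,8],[0.5,-0.25,12],[0.5,-0.25,15],[0.5,-0.25,17],[0.5,-0.25,17.5],[0.5,-0.25,17.5],[0.5,-0.25,17.5],[0.5,-0.25,17.5],[0.5,-0.25,17.5]],"rotation":[[0,0,0],[0,0,0],[0,0,0],[0,0,0],[0,0,0],[0,0,0],[0,0,0],[0,0,0],[0,0,0],[0,0,0]],"grip":[0,0,0,0,0,0,0,0,1,1]}'
python3 -m pendant '{"linear":[[0,0,0],[0,0,0],[0,0,0],[0,0,0],[0,0,0],[0,0,0],[0,0,-2],[0,0,-6],[0,0,-10],[0,0,-14]],"rotation":[[0,0,0],[0,0,0],[0,0,0],[0,0,0],[0,0,0],[0,0,0],[0,0,0],[0,0,0],[0,0,0],[0,0,0]],"grip":[1,1,1,1,1,1,1,1,1,1]}'
python3 -c "
from h import *
delta([.5525,-.029,.25],114.4)"
```

```text
time: 28.93
tool_pos: [0.4354, 0.2792, 0.0266]
tool_rot: [0.001, 0.542, 0.84, 0.002]
contact_force: [0.1, 0.3, 0.1]
gripper_width: 0.752
time: 29.77
tool_pos: [0.4331, 0.2781, 0.1657]
tool_rot: [-0.0, 0.542, 0.84, -0.0]
contact_force: [1.7, 1.0, -1.0]
gripper_width: 0.518
t 29.77 pos [0.4331 0.2781 0.1657] yaw 114.36 F [ 1.7  1.  -1. ] w 0.518
lin cm [-32.9   -1.79  -8.43] rot [-0.05 -0.   -0.04]
```

```bash
python3 -m pendant '{"linear":[[0,0,-3.5],[-2.5,-0.1,-6.5],[-6,-0.3,-8.4],[-10,-0.5,-8.4],[-14,-0.8,-8.4],[-18,-1,-8.4],[-22,-1.2,-8.4],[-26,-1.4,-8.4],[-30,-1.6,-8.4],[-32.9,-1.8,-8.4]],"rotation":[[0,0,0],[0,0,0],[0,0,0],[0,0,0],[0,0,0],[0,0,0],[0,0,0],[0,0,0],[0,0,0],[0,0,0]],"grip":[1,1,1,1,1,1,1,1,1,1]}' >/dev/null
python3 -m pendant '{"linear":[[0,0,0],[0,0,0],[0,0,0],[0,0,1],[0,0,2],[0,0,3],[0,0,3.8],[0,0,3.8],[0,0,3.8],[0,0,3.8]],"rotation":[[0,0,0],[0,0,0],[0,0,0],[0,0,0],[0,0,0],[0,0,0],[0,0,0],[0,0,0],[0,0,0],[0,0,0]],"grip":[1,1,1,1,1,1,1,1,1,1]}'
python3 - <<'E'
from h import *
c=manip.calibration("wrist");im=manip.grab_frame("wrist")[...,::-1].copy();delta([.5525,-.029,.192],114.4)
cv2.imwrite("pics/w8.png",im)
# held bearing: compare with w3 by template matching of the ring region (TCP-fixed)
a=cv2.imread("pics/w3.png");t=a[225:295,215:290]
r=cv2.matchTemplate(im[195:325,185:320],t,cv2.TM_CCOEFF_NORMED);_,v,_,l=cv2.minMaxLoc(r);print("shift px",l[0]-30,l[1]-30,v)
E
```

```text
time: 31.43
tool_pos: [0.5531, -0.0286, 0.2104]
tool_rot: [0.0, 0.542, 0.84, 0.0]
contact_force: [-0.0, -0.0, -0.5]
gripper_width: 0.516
t 31.48 pos [ 0.5534 -0.0287  0.2108] yaw 114.36 F [-0.1 -0.1 -1.1] w 0.512
lin cm [ 0.01 -0.09  1.88] rot [ 0.04  0.03 -0.04]
shift px 0 4 0.9695705771446228
```

Run:
```python
from h import *
a=cv2.cvtColor(cv2.imread("pics/w3.png"),6)[210:305,200:305];b=cv2.cvtColor(cv2.imread("pics/w8.png"),6)[214:309,200:305]
M=np.eye(2,3,dtype=np.float32)
cc,M=cv2.findTransformECC(a,b,M,cv2.MOTION_AFFINE,(3,200,1e-6),None,5);print(cc,M,"scales",np.linalg.svd(M[:,:2])[1])
ctr=np.array([52.8,48.3]);print("centre shift",M[:,:2]@ctr+M[:,2]-ctr+[0,4])
im=cv2.imread("pics/w8.png");cv2.imwrite("pics/w8c.png",cv2.resize(im[140:300,180:330],(563,600),interpolation=2))
```

```text
0.9626788051326153 [[ 1.0082314  -0.02273315  0.8563077 ]
 [ 0.01485698  1.0156868  -2.249689  ]] scales [1.0175562 1.006711 ]
centre shift [0.19291462 3.29242974]
```

View pics/w8c.png

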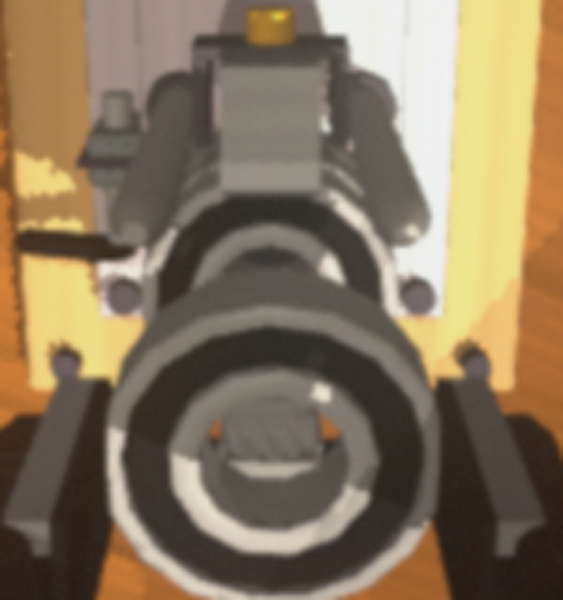

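Held bearing centred laterally within about 0.5 mm, about 1 mm off in x. Correct and lower.

```bash
python3 -m pendant '{"linear":[[-0.03,-0.14,0],[-0.03,-0.14,0.2],[-0.03,-0.14,0.5],[-0.03,-0.14,0.8],[-0.03,-0.14,1.1],[-0.03,-0.14,1.4],[-0.03,-0.14,1.6],[-0.03,-0.14,1.8],[-0.03,-0.14,1.9],[-0.03,-0.14,1.9]],"rotation":[[0,0,0],[0,0,0],[0,0,0],[0,0,0],[0,0,0],[0,0,0],[0,0,0],[0,0,0],[0,0,0],[0,0,0]],"grip":[1,1,1,1,1,1,1,1,1,1]}'|egrep 'pos|force'
for i in 1 2 3; do python3 -m pendant '{"linear":[[0,0,0.05],[0,0,0.1],[0,0,0.15],[0,0,0.2],[0,0,0.25],[0,0,0.3],[0,0,0.3],[0,0,0.3],[0,0,0.3],[0,0,0.3]],"rotation":[[0,0,0],[0,0,0],[0,0,0],[0,0,0],[0,0,0],[0,0,0],[0,0,0],[0,0,0],[0,0,0],[0,0,0]],"grip":[1,1,1,1,1,1,1,1,1,1]}'|egrep 'pos|force'; done
```

```text
tool_pos: [0.5517, -0.0295, 0.1909]
contact_force: [0.5, -0.2, -0.6]
tool_pos: [0.5519, -0.0296, 0.1883]
contact_force: [0.8, 0.3, -2.0]
tool_pos: [0.5519, -0.0296, 0.1853]
contact_force: [0.6, -0.5, -0.9]
tool_pos: [0.5519, -0.0296, 0.1824]
contact_force: [-0.7, -1.0, -1.1]
```

```bash
for i in 1 2; do python3 -m pendant '{"linear":[[0,0,0.03],[0,0,0.06],[0,0,0.09],[0,0,0.12],[0,0,0.15],[0,0,0.18],[0,0,0.2],[0,0,0.2],[0,0,0.2],[0,0,0.2]],"rotation":[[0,0,0],[0,0,0],[0,0,0],[0,0,0],[0,0,0],[0,0,0],[0,0,0],[0,0,0],[0,0,0],[0,0,0]],"grip":[1,1,1,1,1,1,1,1,1,1]}'|egrep 'pos|force'; done
```

```text
tool_pos: [0.552, -0.0296, 0.1805]
contact_force: [-0.3, 0.2, 0.5]
tool_pos: [0.5523, -0.0297, 0.1793]
contact_force: [-2.7, -0.3, 4.9]
```

```bash
python3 -m pendant '{"linear":[[0,0,0],[0,0,0],[0,0,0],[0,0,0],[0,0,-1],[0.02,0.1,-3],[0.02,0.1,-5],[0.02,0.1,-5],[0.02,0.1,-5],[0.02,0.1,-5]],"rotation":[[0,0,0],[0,0,0],[0,0,0],[0,0,0],[0,0,0],[0,0,0],[0,0,0],[0,0,0],[0,0,0],[0,0,0]],"grip":[0.1,0.1,0.1,0.1,0.1,0.1,0.1,0.1,0.1,0.1]}' >/dev/null
python3 - <<'E'
from h import *
c=manip.calibration("wrist");im=manip.grab_frame("wrist")[...,::-1].copy();delta([.5517,-.0295,.2],114.4)
cv2.imwrite("pics/w9.png",im);a=cv2.imread("pics/w6.png")
t=a[180:265,210:300];r=cv2.matchTemplate(im[160:285,190:320],t,cv2.TM_CCOEFF_NORMED);_,v,_,l=cv2.minMaxLoc(r);print("seated vs w6 px",l[0]-20,l[1]-20,v)
t=a[120:175,215:300];r=cv2.matchTemplate(im[100:195,195:320],t,cv2.TM_CCOEFF_NORMED);_,v,_,l=cv2.minMaxLoc(r);print("lip/posts vs w6",l[0]-20,l[1]-20,v)
E
```

```text
t 37.37 pos [ 0.5522 -0.0289  0.2272] yaw 114.35 F [ 0.5 -0.7 -1.3] w 0.899
lin cm [-0.04 -0.06  2.72] rot [-0.08 -0.06 -0.05]
seated vs w6 px -2 5 0.9256154894828796
lip/posts vs w6 -1 3 0.9803571105003357
```

Seated bearing appears in the same place relative to the lips and posts as the first one did. Close the fingers and press.

```bash
python3 -m pendant '{"linear":[[0,-0.06,0],[-0.03,-0.06,0],[-0.03,-0.06,0],[-0.03,-0.06,0],[-0.03,-0.06,0],[-0.03,-0.06,0],[-0.03,-0.06,1],[-0.03,-0.06,2],[-0.03,-0.06,3],[-0.03,-0.06,3.2]],"rotation":[[0,0,0],[0,0,0],[0,0,0],[0,0,0],[0,0,0],[0,0,0],[0,0,0],[0,0,0],[0,0,0],[0,0,0]],"grip":[1,1,1,1,1,1,1,1,1,1]}'|egrep 'pos|force'
for i in 1 2 3; do python3 -m pendant '{"linear":[[0,0,0.07],[0,0,0.14],[0,0,0.21],[0,0,0.28],[0,0,0.35],[0,0,0.42],[0,0,0.5],[0,0,0.5],[0,0,0.5],[0,0,0.5]],"rotation":[[0,0,0],[0,0,0],[0,0,0],[0,0,0],[0,0,0],[0,0,0],[0,0,0],[0,0,0],[0,0,0],[0,0,0]],"grip":[1,1,1,1,1,1,1,1,1,1]}'|egrep 'pos|force'; done
```

```text
tool_pos: [0.5507, -0.0292, 0.1928]
contact_force: [-1.1, -1.6, 0.0]
tool_pos: [0.5523, -0.0295, 0.1913]
contact_force: [-0.9, -0.7, 0.3]
tool_pos: [0.5528, -0.0296, 0.1878]
contact_force: [-1.3, -0.1, 6.9]
tool_pos: [0.5531, -0.0295, 0.184]
contact_force: [-2.8, 0.2, 9.8]
```

```bash
for i in 1 2; do python3 -m pendant '{"linear":[[0,0,0.03],[0,0,0.06],[0,0,0.09],[0,0,0.12],[0,0,0.15],[0,0,0.18],[0,0,0.2],[0,0,0.2],[0,0,0.2],[0,0,0.2]],"rotation":[[0,0,0],[0,0,0],[0,0,0],[0,0,0],[0,0,0],[0,0,0],[0,0,0],[0,0,0],[0,0,0],[0,0,0]],"grip":[1,1,1,1,1,1,1,1,1,1]}'; done; python3 -c "
from h import *
print(manip.state()['ft_torque'])"
```

```text
time: 41.53
tool_pos: [0.5533, -0.0294, 0.1829]
tool_rot: [0.001, 0.542, 0.84, 0.001]
contact_force: [-5.6, 1.6, 13.8]
gripper_width: -0.002
time: 42.37
tool_pos: [0.5533, -0.0293, 0.181]
tool_rot: [0.001, 0.542, 0.84, 0.001]
contact_force: [-5.5, 1.6, 13.9]
gripper_width: 0.002
[ 0.28524322  0.92428022 -0.04469577]
```

Side force of −5.6 N: the press point is about 2 mm off-centre in +x. Ease up slightly and recentre before continuing.

```bash
python3 -m pendant '{"linear":[[0,0,-0.2],[0,0,-0.4],[0,0,-0.6],[0,-0.1,-0.8],[0,-0.2,-0.8],[0,-0.2,-0.6],[0,-0.2,-0.4],[0,-0.2,-0.2],[0,-0.2,-0.2],[0,-0.2,-0.2]],"rotation":[[0,0,0],[0,0,0],[0,0,0],[0,0,0],[0,0,0],[0,0,0],[0,0,0],[0,0,0],[0,0,0],[0,0,0]],"grip":[1,1,1,1,1,1,1,1,1,1]}'
for i in 1 2; do python3 -m pendant '{"linear":[[0,0,0.03],[0,0,0.06],[0,0,0.09],[0,0,0.12],[0,0,0.15],[0,0,0.18],[0,0,0.2],[0,0,0.2],[0,0,0.2],[0,0,0.2]],"rotation":[[0,0,0],[0,0,0],[0,0,0],[0,0,0],[0,0,0],[0,0,0],[0,0,0],[0,0,0],[0,0,0],[0,0,0]],"grip":[1,1,1,1,1,1,1,1,1,1]}'|egrep 'pos|force'; done
```

```text
time: 43.2
tool_pos: [0.5508, -0.0304, 0.1801]
tool_rot: [0.0, 0.542, 0.84, 0.0]
contact_force: [-0.7, -0.3, 5.5]
gripper_width: 0.001
tool_pos: [0.551, -0.0303, 0.1798]
contact_force: [-4.1, 0.6, 10.9]
tool_pos: [0.5512, -0.0303, 0.1772]
contact_force: [-1.8, 0.9, 7.8]
```

```bash
for i in 1 2 3; do python3 -m pendant '{"linear":[[0,0,0.04],[0,0,0.08],[0,0,0.12],[0,0,0.16],[0,0,0.2],[0,0,0.24],[0,0,0.28],[0,0,0.3],[0,0,0.3],[0,0,0.3]],"rotation":[[0,0,0],[0,0,0],[0,0,0],[0,0,0],[0,0,0],[0,0,0],[0,0,0],[0,0,0],[0,0,0],[0,0,0]],"grip":[1,1,1,1,1,1,1,1,1,1]}'|egrep 'pos|force'; done
```

```text
tool_pos: [0.5512, -0.0303, 0.1743]
contact_force: [-1.7, 1.3, 8.1]
tool_pos: [0.5512, -0.0303, 0.1714]
contact_force: [-3.2, 0.8, 9.8]
tool_pos: [0.5513, -0.0303, 0.1685]
contact_force: [-3.5, 0.5, 9.6]
```

```bash
for i in 1 2 3; do python3 -m pendant '{"linear":[[0,0,0.02],[0,0,0.04],[0,0,0.06],[0,0,0.08],[0,0,0.1],[0,0,0.1],[0,0,0.1],[0,0,0.1],[0,0,0.1],[0,0,0.1]],"rotation":[[0,0,0],[0,0,0],[0,0,0],[0,0,0],[0,0,0],[0,0,0],[0,0,0],[0,0,0],[0,0,0],[0,0,0]],"grip":[1,1,1,1,1,1,1,1,1,1]}'|egrep 'pos|force'; done
```

```text
tool_pos: [0.5512, -0.0303, 0.1675]
contact_force: [-3.6, 1.2, 10.5]
tool_pos: [0.5512, -0.0303, 0.1664]
contact_force: [-3.7, 1.9, 10.1]
tool_pos: [0.5512, -0.0303, 0.1654]
contact_force: [-3.5, 1.2, 9.7]
```

```bash
for i in 1 2 3; do python3 -m pendant '{"linear":[[0,0,0.01],[0,0,0.02],[0,0,0.03],[0,0,0.04],[0,0,0.05],[0,0,0.05],[0,0,0.05],[0,0,0.05],[0,0,0.05],[0,0,0.05]],"rotation":[[0,0,0],[0,0,0],[0,0,0],[0,0,0],[0,0,0],[0,0,0],[0,0,0],[0,0,0],[0,0,0],[0,0,0]],"grip":[1,1,1,1,1,1,1,1,1,1]}'|egrep 'pos|force'; done
```

```text
tool_pos: [0.5512, -0.0303, 0.1641]
contact_force: [-0.9, 0.6, 6.7]
tool_pos: [0.5512, -0.0303, 0.1636]
contact_force: [-1.3, 0.4, 7.3]
tool_pos: [0.5512, -0.0303, 0.1634]
contact_force: [-2.3, 1.2, 6.8]
```

```bash
for i in 1 2; do python3 -m pendant '{"linear":[[0,0,0.01],[0,0,0.02],[0,0,0.03],[0,0,0.03],[0,0,0.03],[0,0,0.03],[0,0,0.03],[0,0,0.03],[0,0,0.03],[0,0,0.03]],"rotation":[[0,0,0],[0,0,0],[0,0,0],[0,0,0],[0,0,0],[0,0,0],[0,0,0],[0,0,0],[0,0,0],[0,0,0]],"grip":[1,1,1,1,1,1,1,1,1,1]}'|egrep 'pos|force'; done
```

```text
tool_pos: [0.5513, -0.0303, 0.1634]
contact_force: [-2.2, 0.8, 8.7]
tool_pos: [0.5513, -0.0303, 0.1633]
contact_force: [-3.7, 0.6, 9.6]
```

Position has stopped and force is climbing, so the stack is going solid. One more small step (still far under 25 N) to be sure both lips clear.

```bash
python3 -m pendant '{"linear":[[0,0,0.02],[0,0,0.04],[0,0,0.05],[0,0,0.05],[0,0,0.05],[0,0,0.05],[0,0,0.05],[0,0,0.05],[0,0,0.05],[0,0,0.05]],"rotation":[[0,0,0],[0,0,0],[0,0,0],[0,0,0],[0,0,0],[0,0,0],[0,0,0],[0,0,0],[0,0,0],[0,0,0]],"grip":[1,1,1,1,1,1,1,1,1,1]}'|egrep 'pos|force'
python3 -m pendant '{"linear":[[0,0,-0.1],[0,0,-0.2],[0,0,-0.3],[0,0,-0.3],[0,0,-0.3],[0,0,-0.3],[0,0,-0.3],[0,0,-0.3],[0,0,-0.3],[0,0,-0.3]],"rotation":[[0,0,0],[0,0,0],[0,0,0],[0,0,0],[0,0,0],[0,0,0],[0,0,0],[0,0,0],[0,0,0],[0,0,0]],"grip":[1,1,1,1,1,1,1,1,1,1]}'|egrep 'pos|force'
python3 -m pendant '{"linear":[[0,0,-1],[0,0,-3],[0,0,-5],[0,0,-6.4],[0,0,-6.4],[0,0,-6.4],[0,0,-6.4],[0,0,-6.4],[0,0,-6.4],[0,0,-6.4]],"rotation":[[0,0,0],[0,0,0],[0,0,0],[0,0,0],[0,0,0],[0,0,0],[0,0,0],[0,0,0],[0,0,0],[0,0,0]],"grip":[1,1,1,1,0.5,0,0,0,0,0]}'
python3 - <<'E'
from h import *
im=manip.grab_frame("wrist")[...,::-1].copy();sc=manip.grab_frame("scene")[...,::-1].copy();tp=manip.grab_frame("top")[...,::-1].copy()
c=manip.calibration("wrist")
for n,i in(("w",im),("s",sc),("t",tp)):cv2.imwrite(f"pics/fin_{n}.png",i)
p=proj(c,[.551,-.0296,.15]).astype(int);q=proj(manip.calibration("scene"),[.551,-.0296,.145]).astype(int)
f=lambda i,p,w,h,W:cv2.resize(i[max(0,p[1]-h):p[1]+h,p[0]-w:p[0]+w],(W,600),interpolation=2)
o=np.hstack([f(im,p,60,90,400),f(sc,q,28,42,400)]);cv2.imwrite("pics/fin.png",o)
# bystanders: scene/top difference to start
for n,i in(("scene",sc),("top",tp)):
    a=cv2.imread(f"pics/{n}0.png");print(n,[int(cv2.absdiff(a,i)[y0:y1,x0:x1].max()) for x0,y0,x1,y1 in ([(148,205,182,240),(172,168,194,196),(90,165,145,222)] if n=="scene" else [(305,158,336,186),(312,210,334,232),(366,163,388,236)])])
E
```

```text
tool_pos: [0.5513, -0.0303, 0.1634]
contact_force: [-4.6, 1.3, 12.5]
tool_pos: [0.5509, -0.0303, 0.164]
contact_force: [3.3, 1.2, 4.5]
time: 56.53
tool_pos: [0.5499, -0.0302, 0.2265]
tool_rot: [-0.001, 0.542, 0.84, -0.0]
contact_force: [-0.2, -0.2, 0.5]
gripper_width: 0.846
scene [75, 82, 66]
top [15, 58, 15]
```

View pics/fin.png

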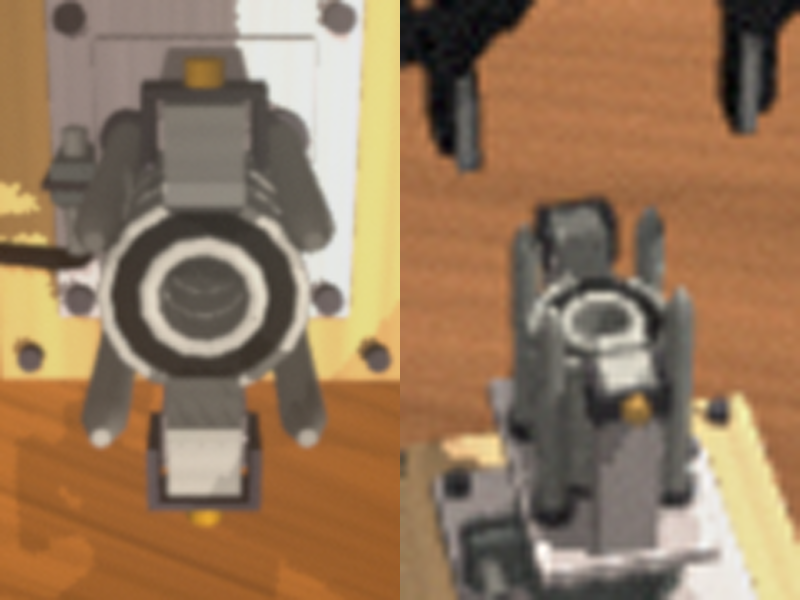

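Both lip noses lie over the new top bearing's rim, front (205,190) and rear (205,395) in the crop. It sits flat below the post tips, and the gripper is clear.

```bash
python3 -c "
from plant import manip
print(manip.job_done(),manip.state()['time'])"
```

```text
the job is handed in; nothing more can be done
the job is handed in; nothing more can be done
```

I loaded both bearings into the magazine, one at a time, and handed the job in at about 57 s, with the gripper clear of everything. Each was laid on the lips between the posts, then pressed down with closed fingers.

- **First bearing:** the push peaked near 8 N, then fell to about 4 N once the lips snapped over. On the way up, contact was lost at tool height 0.165 m, which puts the lips' underside at about z = 0.1425 m.
- **Second bearing:** it first bound with up to 14 N and about 6 N sideways, because my press point was about 2 mm off centre. I eased up, recentred and carried on at about 10 N. The push dropped to about 7 N at tool height 0.164 m, then rose to 12.5 N with no further movement. I stopped there; no reading passed 14 N, against the 25 N limit.
- **Last checks:** the final wrist and scene crops show both lip noses over the rim of the flat top bearing.
- **Unresolved:**
  - The start-to-end picture difference was not clean around the tin, socket and screwdriver in the scene view, nor around the socket in the top view. I put that down to the arm and its shadows, since no move went near them, but I did not measure their positions again.
  - Early wrist measurements disagreed by 2 to 5 mm, from a late calibration reading and a wrong guess at how low the bearing hung. I corrected these with further views and by touch.

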